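Load the drilling jig and snap its toggle clamp over

TASK

Load the drilling jig with the weathered board that lies loose in it: with the fingertips, push it fully home, flat against both the fence along its far side and the stop block at its left end. Then, with the board home, push the red handle of the toggle clamp over and down past its dead centre until it snaps shut and its rubber pad holds the board tight there. Slide the board, do not pick it up, and leave the brass pulley, punch, bolt and wooden block where they are.

Things in the scene. Friction and masses are not known exactly. Their poses are not given: they have to be found in the camera images.
- jig: Fixed drilling jig: plywood base 146 x 395 mm, top at z 34 mm. Origin on the bench under it; x = away from the robot, to the fence (wood, 25 mm high, inner face at x +40); y = left, to the wooden stop block (20 mm high, face at y +75) that carries the steel toggle clamp. A steel drill plate juts 63 mm from the fence at y -125 to -85, 5 mm above the board's top.
- board: Loose weathered grey-brown board, 82 (x) x 236 (y) x 20 mm, 0.15 to 0.3 kg, flat on the jig's base. Origin: centre of its underside. It starts 12 to 26 mm short of the fence and 30 to 60 mm short of the stop, a little askew. Fully home its origin is at x -1, y -43, z 34 mm of the jig, its y axis along the jig's y.
- clamp_handle (a joint): Turn of the clamp's red handle against its link, rad: 0 = open (handle upright, arm raised), 2.20 = dead centre, 2.41 = shut at its stop (handle level, pointing left). Light to move until the pad meets the seated board near 1.6; then a press of up to 4 N down on the outer half of the grip takes it over dead centre, and it snaps on to the stop by itself. A few N upward spring it open again.
- handle_end (a point): Tip of the clamp's red handle (round grip, 16 mm thick, 76 mm long; from there steel to its pivot 108 mm from this tip). In the jig's frame it is at x -1, y 129, z 215 mm when open and x -1, y 236, z 90 when shut; it swings left and down in one arc, by way of y 232, z 142 where the pad meets the board. Push it on its right side, which becomes its upper side.
- grip_middle (a point): Middle of the red grip, on its centre line, 38 mm from the handle's tip. In the jig's frame x -1, y 133, z 177 mm when open, x -1, y 198, z 90 when shut. The grip leans about 5 degrees to the right of upright when open. The raised clamp arm stands to the right of it, up to 152 mm high, reaching right to about y 60.
- clamp_pad: Black rubber pad, 15 mm across, on a sprung spindle at the end of the clamp's arm; when shut it presses straight down on the board with about 18 N, 30 mm in from the stop, midway across the board. The origin given is the arm's pivot, at jig x -1, y 110, z 76 mm, not the rubber; x lies along the jig's x.
- pulley: Brass pulley wheel lying flat on the bench behind the jig's left end, 67 mm across, 19 mm high. Origin: centre of its underside. Leave it.
- punch: Steel centre punch lying on the bench in front of the jig's left end, 13 x 115 x 13 mm, long side along its y. Origin: centre of its underside. Leave it.
- coach_bolt: Coach bolt with nut lying in front of the jig, 21 x 60 x 21 mm, long side along its y. Origin: centre of its underside. Leave it.
- wood_block: Orange-brown wooden block standing behind and left of the jig, 30 x 58 x 42 mm high. Origin: centre of its underside. Leave it.

How it is judged:
On the way, in this order (a step that is already met when the one before it is completed fails the run):
1. the board is home against fence and stop while the clamp is still open (x of board in the frame of jig above -0.0036 m and y of board in the frame of jig above -0.0454 m and angle between the y axis of board and the y axis of jig, either way round below 0.02 rad and value of joint clamp_handle below 1.5 rad), for 0.2 s.
2. the clamp handle has gone past dead centre with the pad pressing on the board (value of joint clamp_handle above 2.3 rad and contact force between clamp_pad and board above 8 N), for 0.2 s.
At the end, for the whole second after the job is handed in: The board is within 2.5 mm of the fence and of the stop, square to within 0.02 rad and at rest; the clamp handle is past dead centre at its stop (above 2.3 rad) and the rubber pad presses on the board with more than 8 N (all of step 2 and x of board in the frame of jig above -0.0036 m and y of board in the frame of jig above -0.0454 m and angle between the y axis of board and the y axis of jig, either way round below 0.02 rad and linear speed of board below 0.01 m/s); the robot touches nothing.
It fails at once if the board is lifted off the jig or tipped (z of board in the frame of jig above 0.044 m or angle between board's own z axis and vertical above 0.12 rad).
It fails at once if the arm or the gripper's body, instead of the fingers, pushes the board (contact force between the arm and board above 3 N).
It fails at once if the brass pulley, punch, coach bolt or wooden block is moved by more than 30 mm (distance of any of pulley, punch, coach_bolt, wood_block from where it was at the start of the episode above 0.03 m).
It also fails if it takes over 64 s, if anything falls off the work surface, if the arm or the gripper's body presses on something with over 40 N, if the wrist force passes 120 N, or if a joint passes its speed limit or range.

ROBOT

A 6-joint arm with a two-finger parallel gripper is mounted at the origin on a cart in front of the work surface, level with it; the furniture and walls round the work are solid. World frame = base frame: x ahead of the robot, y to its left, z up, the work surface at z = 0. Lengths are in m, angles in rad, forces in N, time in s.
With the tool pointing down it reaches from about 0.35 to 0.85 m from the base axis. Payload 8.1 kg.
Tool frame: the origin (TCP) lies at the very end of the fingers, on their centre line; the grasp point (between the pads) lies 19 mm behind it; z points along the fingers, y is the line along which they close (so a half turn about z gives the same grasp; the last joint's range is limited). The gripper opens to 93 mm and grips with 3 to 60 N. Pads are 15 mm wide; open, the fingers measure 128 mm over their backs; the gripper's body (75 mm by 188 mm) begins 65 mm behind the grasp point.
Start: joints at [1.1, 0.13, 1.488, -0, 1.523, -0.085], TCP at [0.226, 0.556, 0.219] pointing down, gripper open.
Joint ranges: [-2.96, 2.96], [-0.89, 2.26], [0.02, 2.5], [-1.34, 4.48], [0, 2.73], [-2.66, 2.66]. Speed limits (rad/s): [2.39, 2.39, 2.79, 3.14, 3.14, 3.14].

INTERFACE

Orientations are given as a rotation vector (axis times angle).
In Python, from plant import read_state, eyes, workorder gives the robot as it stands. The module is installed in compiled form; this text tells all that it offers.
- The arm moves only by the tool play_rows, never from a script. Its argument "targets" is one flat list of numbers, 4 for each row, row after row: the shift along the tool's x, y, z in cm, then the turn about the tool's z in degrees. In form: [dx, dy, dz, roll, dx, dy, dz, roll, ...]. A call has 1 to 8 rows; each row is the pose to reach, as a shift and turn from the pose commanded when the call began, along the tool's axes at that moment; what a row does not reach only later rows make up. A row lasts 1/12 s, in which the tool goes at most 41.7 mm and 7.16 degrees, less where a joint would pass 70% of its speed; a pose out of reach is approached as far as the arm can. A call with a gripper value outside its range is refused whole. "grip" is the finger opening in cm, from 0 to 9.3, set as the call begins (left out, the last holds). The fingers move at their own pace and stop on an object; "grip_force" is the grip in N (left out, the last holds). Time passes only in rows, so rows that repeat a pose let the fingers close. It gives the time, the measured TCP pose, the force, the opening and the grip force at its end, in the units of the state.
- read_state(): the state, without advancing time (a new reading comes with each control period).
- eyes.read_camera(name): name is "scene" or "top" or "wrist"; returns a dict with "image" (400x640x3 uint8, red, green, blue), "vfov" (degrees; the focal length in pixels is half the picture's height over the tangent of half this angle, whatever the lens; pixels are square), "cx", "cy" (the principal point, pixels), "k1" (the pictures are not rectified: a ray, as slopes to the right and down, at radius r is drawn at 1 + k1 r^2 times it, then the intrinsics apply), "cam_to_world" (4x4, takes a point from camera to world coordinates); the wrist camera has in their place "T_tool_cam" (4x4, takes a point from camera to tool coordinates, whose origin is the TCP and whose axes are the flange's). Camera axes: x right, y up, looking along -z (the intrinsics and any distortion apply to the point x, -y, -z); pixel columns grow to the right and rows downward; lengths in m; the calibration is good to about 2 mm. A picture is of the moment at which its call begins: read the wrist's pose just before it. There is no depth.
- workorder.close_job(): hands the job in; it is judged then, once.
The state is a dict: "t": time; "q": joint angles; "dq": joint speeds; "joint_torque": joint torques, N m; "tool_pos": TCP position; "orientation": TCP orientation; "force": force on the tool from outside, world axes, zero at the start; "wrist_torque": the same for the moment, N m; "opening": finger opening in m; "gripper_force": force on a finger pad.
Only numpy, scipy, OpenCV 4.12 (cv2) and the standard library are available. Lean on these libraries where they do the work, as an engineer would, in place of code of your own. Each camera call takes 0.05 s, during which the arm holds its last target. There are 200 camera calls.

## Working session

There is one attempt and no reset: what is moved stays moved. The work goes in short steps, Python scripts to look and compute and a tool call to move; the robot and the scene stay as the last step left them, time stands still between calls to the robot, and variables do not carry over. Pictures are saved under pics/ and viewed, at most 10 in all, crops included, and the job is handed in when it is done.

Besides the shell and the picture viewer there is one more tool, called after "Call:" as name(argument=value, ...), one argument or row to a line, values as JSON. play_rows: Moves the arm, as the interface text tells. Its arguments: {"type":"object","properties":{"targets":{"type":"array"},"grip":{"type":"number"},"grip_force":{"type":"number"}},"required":["targets"]}

```bash
mkdir -p pics; cat > h.py <<'E'
import numpy as np, cv2
from scipy.spatial.transform import Rotation as R
from plant import read_state, eyes, workorder
def cam(n):
    s=read_state(); d=eyes.read_camera(n)
    if n=="wrist":
        T=np.eye(4);T[:3,:3]=R.from_rotvec(s["orientation"]).as_matrix();T[:3,3]=s["tool_pos"]
        d["cam_to_world"]=T@np.array(d["T_tool_cam"])
    d["cam_to_world"]=np.array(d["cam_to_world"]);return d
def save(d,n): cv2.imwrite("pics/"+n,d["image"][:,:,::-1])
def K(d):
    f=200/np.tan(np.radians(d["vfov"])/2); return f
def ray(d,u,v):
    f=K(d);a=np.array([(u-d["cx"])/f,(v-d["cy"])/f]);b=a.copy()
    for _ in range(30): b=a/(1+d["k1"]*(b@b))
    M=d["cam_to_world"];r=M[:3,:3]@np.array([b[0],-b[1],-1]);return M[:3,3],r
def onz(d,u,v,z):
    o,r=ray(d,u,v);return o+r*(z-o[2])/r[2]
def proj(d,p):
    M=d["cam_to_world"];c=M[:3,:3].T@(np.asarray(p)-M[:3,3]);a=np.array([c[0],-c[1]])/-c[2]
    return a*(1+d["k1"]*(a@a))*K(d)+[d["cx"],d["cy"]]
def tri(l):
    A=np.zeros((3,3));b=np.zeros(3)
    for d,u,v in l:
        o,r=ray(d,u,v);r/=np.linalg.norm(r);P=np.eye(3)-np.outer(r,r);A+=P;b+=P@o
    return np.linalg.solve(A,b)
E
python3 - <<'E'
from h import *
import pickle
D={n:cam(n) for n in("scene","top","wrist")}
pickle.dump(D,open("d0.pkl","wb"))
for n in D: save(D[n],n+"0.png");print(n,D[n]["vfov"],D[n]["k1"],D[n]["cam_to_world"].round(3).tolist())
s=read_state();print(s["t"],s["orientation"],s["tool_pos"],R.from_rotvec(s["orientation"]).as_matrix().round(3))
E
```

```text
scene 43.892642004824495 -0.1572516263222327 [[0.798, 0.476, -0.37, 0.16], [-0.602, 0.612, -0.512, -0.342], [-0.017, 0.632, 0.775, 0.931], [0.0, 0.0, 0.0, 1.0]]
top 45.77738680425102 -0.011143065533145582 [[0.003, 0.982, -0.191, 0.345], [-1.0, 0.004, 0.007, 0.16], [0.008, 0.191, 0.982, 1.172], [0.0, 0.0, 0.0, 1.0]]
wrist 61.834969829456156 -0.05848727603759875 [[0.376, -0.898, -0.231, 0.163], [0.927, 0.363, 0.095, 0.581], [-0.001, -0.25, 0.968, 0.384], [0.0, 0.0, 0.0, 1.0]]
0.15 [-6.02146498e-01 -3.08294777e+00  2.10982566e-03] [0.2255606  0.5555189  0.21784919] [[-0.927  0.376 -0.001]
 [ 0.376  0.927 -0.001]
 [ 0.    -0.001 -1.   ]]
```

View pics/top0.png

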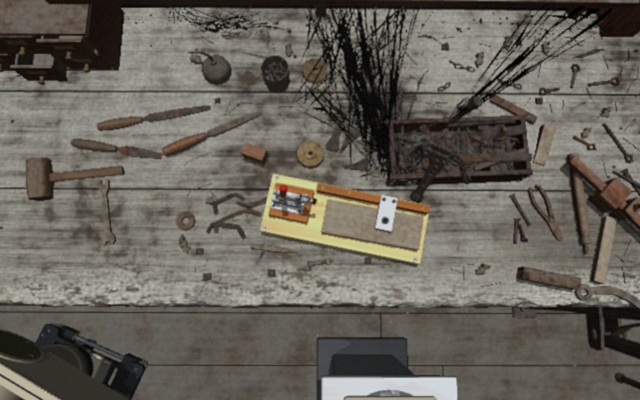

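View pics/scene0.png

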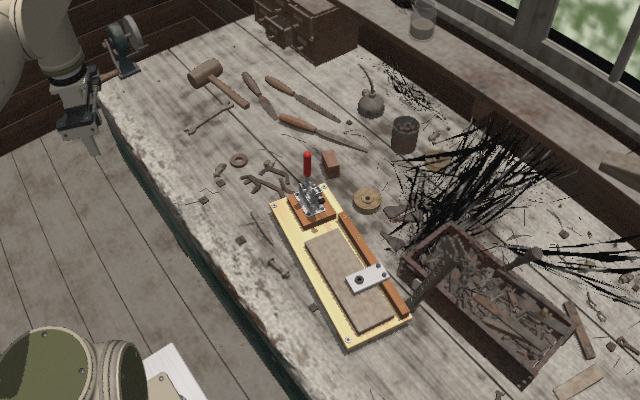

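Top view: the jig's yellow base has corners near (273,175), (430,207), (421,264) and (261,231); the board spans (322,203)–(423,250), and the red handle is at (284,188). The scene view shows the clamp open with its handle upright at (307,162). Next I'll measure the jig and board.

```bash
python3 - <<'E'
from h import *
import pickle
D=pickle.load(open("d0.pkl","rb"))
for n,(x0,y0,x1,y1) in dict(top=(250,160,440,275),scene=(260,140,420,360)).items():
    im=D[n]["image"];hsv=cv2.cvtColor(im,cv2.COLOR_RGB2HSV)
    m=np.zeros(im.shape[:2],np.uint8);m[y0:y1,x0:x1]=1
    Y=(cv2.inRange(hsv,(20,70,130),(35,255,255))>0)&(m>0)
    Rd=(cv2.inRange(hsv,(0,190,90),(6,255,255))|cv2.inRange(hsv,(174,190,90),(180,255,255))>0)&(m>0)
    h=cv2.convexHull(np.argwhere(Y)[:,::-1].astype(np.int32))
    ap=cv2.approxPolyDP(h,4,True)[:,0]
    print(n,"yellow",ap.tolist()); print([onz(D[n],*p,.034)[:2].round(4).tolist() for p in ap])
    r=np.argwhere(Rd)[:,::-1];print("red",len(r),r.min(0),r.max(0),r.mean(0))
c=D["top"]["image"][165:275,250:440,::-1]
cv2.imwrite("pics/topc.png",cv2.resize(c,None,fx=4.2,fy=4.2,interpolation=cv2.INTER_CUBIC))
E
```

```text
top yellow [[428, 214], [419, 263], [260, 230], [273, 173], [423, 207]]
[[0.5318, -0.0997], [0.4131, -0.0736], [0.4911, 0.3083], [0.633, 0.2803], [0.5491, -0.0881]]
red 38 [280 185] [286 191] [282.84210526 187.78947368]
scene yellow [[411, 317], [347, 347], [269, 203], [326, 184]]
[[0.5521, -0.1027], [0.4134, -0.0735], [0.4909, 0.3091], [0.6309, 0.2739]]
red 2 [305 154] [306 157] [305.5 155.5]
```

View pics/topc.png

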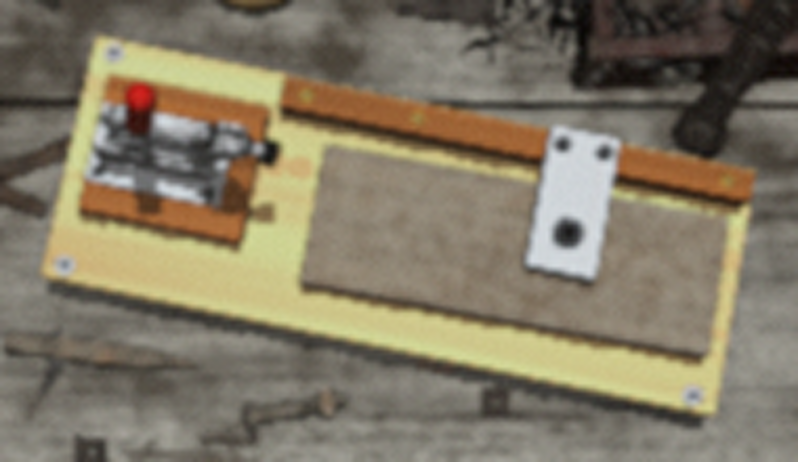

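Top crop: the board's top corners are at about (325,147), (728,217), (703,348) and (303,283). The fence's inner bottom edge runs from (283,112) to (742,207), and the stop face from (270,107) to (243,243). The drill plate covers (525–620, 125–282) and the pad is at (266,150). I'll convert these to jig coordinates.

```bash
cat >> h.py <<'E'
import pickle
YAW=-np.arctan2(.4911-.4131,.3085+.0736)
JX=np.array([np.cos(YAW),np.sin(YAW)]);JY=np.array([-JX[1],JX[0]])
E
python3 - <<'E'
from h import *
D=pickle.load(open("d0.pkl","rb"));d=D["top"]
def pt(U,V,z): return onz(d,(U+.5)/4.2+249.5,(V+.5)/4.2+164.5,z)
O=(np.array([.4131,-.0736])+[.4911,.3085]+[.632,.277]+[.5521,-.1027])/4  # base centre
print(YAW,O)
J=lambda p:(np.array([(p[:2]-O)@JX,(p[:2]-O)@JY])*1000).round(1).tolist()
for n,l in dict(board=[(325,147,.054),(728,217,.054),(703,348,.054),(303,283,.054)],fence=[(283,112,.059),(742,207,.059),(283,112,.034),(742,207,.034)],
 stop=[(270,107,.054),(243,243,.054)],plate=[(525,265,.062),(597,282,.062),(620,135,.062),(553,125,.062)],pad=[(266,150,.13)],screws=[(114,52,.034),(64,264,.034),(692,397,.034)],redtop=[(140,95,.215)]).items():
    for a in l: p=pt(*a);print(n,p[:2].round(4).tolist(),J(p))
# other objects
print("pulley",onz(d,310,153,.019).round(3),"block",onz(d,254,153,.042).round(3))
# red handle from two views
s=D["scene"];im=s["image"];hsv=cv2.cvtColor(im,cv2.COLOR_RGB2HSV)
for n,(x0,y0,x1,y1) in dict(top=(270,175,300,205),scene=(290,140,325,190)).items():
    im=D[n]["image"][y0:y1,x0:x1].astype(int);m=(im[:,:,0]>110)&(im[:,:,1]<60)&(im[:,:,2]<60)
    r=np.argwhere(m)[:,::-1]+[x0,y0];print(n,len(r),r.min(0),r.max(0),r[r[:,1]<r[:,1].min()+4].mean(0),r[r[:,1]>r[:,1].max()-4].mean(0))
E
```

```text
-0.20136838280045033 [0.522075 0.1023  ]
board [0.5626, 0.1469] [30.8, 51.8]
board [0.5229, -0.0828] [37.9, -181.2]
board [0.4483, -0.066] [-38.6, -179.7]
board [0.4843, 0.1591] [-48.4, 48.1]
fence [0.5819, 0.171] [44.9, 79.3]
fence [0.5279, -0.0899] [44.2, -187.2]
fence [0.5873, 0.1712] [50.1, 80.6]
fence [0.532, -0.0955] [49.3, -191.9]
stop [0.5859, 0.1785] [47.3, 87.4]
stop [0.507, 0.1933] [-33.0, 86.1]
plate [0.4939, 0.0343] [-14.0, -72.2]
plate [0.4844, -0.006] [-15.2, -113.6]
plate [0.5687, -0.0212] [70.4, -111.6]
plate [0.5744, 0.017] [68.3, -73.2]
pad [0.5461, 0.1792] [8.1, 80.1]
screws [0.6229, 0.2708] [65.1, 185.2]
screws [0.4973, 0.2968] [-63.2, 185.6]
screws [0.4222, -0.0628] [-64.8, -181.8]
redtop [0.557, 0.2398] [6.7, 141.7]
pulley [0.689 0.19  0.019] block [0.682 0.328 0.042]
top 36 [280 185] [286 190] [282.92 186.68] [282.92 188.32]
scene 17 [304 153] [310 156] [307.11764706 154.94117647] [307.11764706 154.94117647]
```

Call:
play_rows(
  targets=[-38, -38.7, 0, -10.6, -38, -38.7, 0, -10.6, -38, -38.7, 0, -10.6, -38, -38.7, 0, -10.6, -38, -38.7, 0, -10.6, -38, -38.7, 0, -10.6, -38, -38.7, 0, -10.6, -38, -38.7, 0, -10.6],
)

```text
t: 0.82
tool_pos: [0.3527, 0.2458, 0.2185]
orientation: [0.314, 3.126, 0.0]
force: [1.2, 0.3, 0.8]
opening: 0.0929
gripper_force: 0.0
```

```bash
cat >> h.py <<'E'
JO=np.array([.5321,.1127])
def j2w(x,y): return JO+JX*x/1000+JY*y/1000
def w2j(p): p=np.asarray(p)[:2]-JO; return np.array([p@JX,p@JY])*1000
def delta(x,y,z):  # jig mm target -> tool cm
    s=read_state();M=R.from_rotvec(s["orientation"]).as_matrix()
    g=np.array([*j2w(x,y),z/1000])-s["tool_pos"]
    print("t",s["t"],"jig",w2j(s["tool_pos"]).round(1),"z",(s["tool_pos"][2]*1000).round(1),"yawerr",np.degrees(np.arctan2(M[1,1],M[0,1])-np.arctan2(JY[1],JY[0])).round(2),
     "F",np.round(s["force"],1),"d cm",(M.T@g*100).round(2),"tiltz",M[:,2].round(3))
E
python3 -c "
from h import *
delta(-85,-77,218)"
```

```text
t 0.8167 jig [-202.4   94.5] z 218.5 yawerr 0.06 F [1.2 0.3 0.8] d cm [-11.72 -17.17   0.05] tiltz [ 0.  0. -1.]
```

Call:
play_rows(
  targets=[-11.2, -17, 0, 0, -11.2, -17, 0, 0, -11.2, -17, 0, 0, -11.2, -17, 0, 0, -11.2, -17, 0, 0, -11.2, -17, 0, 0, -11.2, -17, 0, 0],
)

```text
t: 1.4
tool_pos: [0.4286, 0.057, 0.2183]
orientation: [-0.322, -3.124, 0.0]
force: [-0.6, -0.1, 0.5]
opening: 0.0929
gripper_force: 0.0
```

```bash
python3 -c "
from h import *
delta(-85,-77,218)
d=cam('wrist');save(d,'w1.png');pickle.dump(d,open('w1.pkl','wb'))"
```

```text
t 1.4 jig [-90.2 -75.3] z 218.3 yawerr -0.23 F [-0.6 -0.1  0.5] d cm [-0.52 -0.17  0.03] tiltz [-0.001  0.    -1.   ]
```

View pics/w1.png

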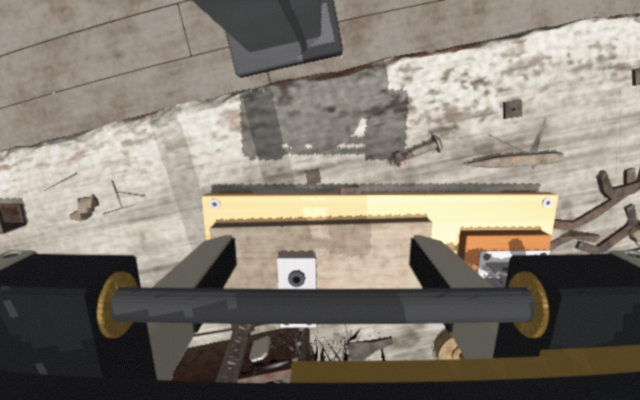

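Wrist view: the board's front edge runs from (213,222) to (430,218), the base's front edge is near row 195 with its right-front corner at (204,195) and left-front corner at (555,194). The stop block is at (465–550,235), the drill plate at (277–316,258) and the bolt at (415,150). All of it agrees with the overview.

```bash
python3 - <<'E'
from h import *
d=pickle.load(open('w1.pkl','rb'))
for n,u,v,z in [("bR",213,221,.054),("bL",430,218,.054),("baseFR",204,195,.034),("baseFL",555,194,.034),("plateL",316,258,.062),("plateR",277,258,.062),("stopR",465,235,.054),("bolt",415,150,.01),("punch?",510,158,.006)]:
    print(n,w2j(onz(d,u,v,z)).round(1))
E
```

```text
bR [ -54.8 -189.4]
bL [-57.3  36.6]
baseFR [ -78.  -203.7]
baseFL [-78.1 182.8]
plateL [-16.6 -82.2]
plateR [ -16.7 -122.9]
stopR [-38.2  75.7]
bolt [-123.4   28.5]
punch? [-114.4  141.3]
```

Call:
play_rows(
  targets=[-0.5, 0, 4, 0, -0.5, 0, 8, 0, -0.5, 0, 12, 0, -0.5, 0, 15, 0, -0.5, 0, 17, 0, -0.5, 0, 17.5, 0, -0.5, 0, 17.5, 0],
)

```text
t: 2.03
tool_pos: [0.4314, 0.0591, 0.0421]
orientation: [-0.311, -3.122, 0.0]
force: [-0.2, 0.6, -0.3]
opening: 0.0928
gripper_force: 0.0
```

Call:
play_rows(
  targets=[-0.8, 0, 0, 0, -1.3, 0, 0, 0, -1.7, 0, 0, 0, -2.0, 0, 0, 0, -2.3, 0, 0, 0, -2.6, 0, 0, 0, -2.8, 0, 0, 0, -2.9, 0, 0, 0],
)

```text
t: 2.7
tool_pos: [0.4616, 0.0519, 0.0436]
orientation: [-0.315, -3.125, -0.0]
force: [-3.7, 0.1, 2.6]
opening: 0.0929
gripper_force: 1.9
```

```bash
python3 -c "
from h import *
delta(-50,-77,43)"
```

```text
t 2.7 jig [-56.9 -73.6] z 43.6 yawerr 0.02 F [-3.7  0.1  2.6] d cm [-0.69 -0.34  0.06] tiltz [-0.001  0.    -1.   ]
```

Call:
play_rows(
  targets=[-0.2, 0, 0, 0, -0.4, 0, 0, 0, -0.6, 0, 0, 0, -0.6, 0, 0, 0],
)

```text
t: 3.03
tool_pos: [0.4682, 0.0506, 0.0436]
orientation: [0.315, 3.125, -0.0]
force: [0.5, 0.6, -1.2]
opening: 0.0931
gripper_force: 0.0
```

Call:
play_rows(
  targets=[-0.2, 0, 0, 0, -0.3, 0, 0, 0, -0.3, 0, 0, 0],
)

```text
t: 3.28
tool_pos: [0.4692, 0.0504, 0.0435]
orientation: [-0.315, -3.122, -0.0]
force: [-10.5, 1.7, 8.8]
opening: 0.093
gripper_force: 5.2
```

```bash
python3 -c "
from h import *
delta(-50,-77,43)"
```

```text
t 3.2833 jig [-49.2 -73.6] z 43.5 yawerr 0.03 F [-10.5   1.7   8.8] d cm [ 0.08 -0.34  0.05] tiltz [-0.004  0.    -1.   ]
```

Call:
play_rows(
  targets=[0.7, 0, 0, 0, 2, 0, 0, 0, 2, 0, -3, 0, 2, -3, -6, 0, 1, -7, -6.5, 0, -1, -11, -6.5, 0, -3, -15, -6.5, 0, -5, -16, -6.5, 0],
  grip=0,
)

```text
t: 3.95
tool_pos: [0.4877, -0.1208, 0.1095]
orientation: [0.317, 3.123, -0.003]
force: [-0.7, 0.4, -0.1]
opening: 0.0443
gripper_force: 0.0
```

```bash
python3 -c "
from h import *
delta(3,-230,43)
d=cam('top');save(d,'t2.png')
c=d['image'][165:275,250:440,::-1]
cv2.imwrite('pics/topc2.png',cv2.resize(c,None,fx=4.2,fy=4.2,interpolation=cv2.INTER_CUBIC))"
```

```text
t 3.95 jig [   3.2 -237.6] z 109.5 yawerr -0.07 F [-0.7  0.4 -0.1] d cm [0.04 0.78 6.65] tiltz [ 0.002 -0.002 -1.   ]
```

Call:
play_rows(
  targets=[0, 0, 0, 0, 0, 0, 0, 0, 0, 0, 2, 0, 0, 0, 4, 0, 0, 0, 6, 0, 0, 0, 6.6, 0, 0, 0, 6.6, 0],
)

```text
t: 4.58
tool_pos: [0.4857, -0.1149, 0.0408]
orientation: [-0.312, -3.122, -0.002]
force: [0.1, 0.2, 0.7]
opening: 0.0002
gripper_force: 0.0
```

```bash
python3 -c "
from h import *
delta(3,-178.5,43);print(read_state()['opening'])"
```

```text
t 4.5833 jig [   0.  -232.3] z 40.8 yawerr 0.11 F [0.1 0.2 0.7] d cm [-0.3   5.38 -0.22] tiltz [-0.004  0.001 -1.   ]
0.00022296496805873314
```

Call:
play_rows(
  targets=[-0.3, 0.8, -0.2, 0, -0.3, 1.4, -0.2, 0, -0.3, 1.8, -0.2, 0, -0.3, 2.2, -0.2, 0, -0.3, 2.6, -0.2, 0, -0.3, 3.0, -0.2, 0, -0.3, 3.4, -0.2, 0, -0.3, 3.8, -0.2, 0],
)

```text
t: 5.25
tool_pos: [0.4989, -0.0803, 0.0454]
orientation: [0.315, 3.124, -0.002]
force: [-0.7, -4.8, 5.2]
opening: 0.0003
gripper_force: 3.8
```

Call:
play_rows(
  targets=[0, 0.3, 0, 0, 0, 0.6, 0, 0, 0, 0.8, 0, 0, 0, 1.0, 0, 0],
)

```text
t: 5.58
tool_pos: [0.5009, -0.0706, 0.0454]
orientation: [0.315, 3.124, -0.002]
force: [-1.2, -4.7, 5.5]
opening: 0.0005
gripper_force: 4.0
```

```bash
python3 -c "
from h import *
delta(3,-178.5,43);print(read_state()['opening'])"
```

```text
t 5.5833 jig [   6.1 -185.8] z 45.4 yawerr 0.02 F [-1.2 -4.7  5.5] d cm [0.31 0.73 0.23] tiltz [ 0.001 -0.001 -1.   ]
0.0004630588602607483
```

Call:
play_rows(
  targets=[0, 0.2, 0, 0, 0, 0.4, 0, 0, 0, 0.6, 0, 0, 0, 0.6, 0, 0],
)

```text
t: 5.92
tool_pos: [0.5021, -0.0645, 0.0454]
orientation: [0.315, 3.124, -0.001]
force: [-0.6, -4.2, 6.1]
opening: 0.0005
gripper_force: 3.5
```

Call:
play_rows(
  targets=[0, 0.2, 0, 0, 0, 0.35, 0, 0, 0, 0.35, 0, 0],
)

```text
t: 6.17
tool_pos: [0.5028, -0.0612, 0.0453]
orientation: [0.315, 3.124, -0.001]
force: [-0.9, -5.4, 4.6]
opening: 0.0001
gripper_force: 3.6
```

```bash
python3 -c "
from h import *
delta(3,-178.5,43)"
```

```text
t 6.1667 jig [   6.1 -176.2] z 45.3 yawerr 0.02 F [-0.9 -5.4  4.6] d cm [ 0.31 -0.23  0.23] tiltz [ 0.001 -0.001 -1.   ]
```

Call:
play_rows(
  targets=[0, 0.2, 0, 0, 0, 0.3, 0, 0, 0, 0.3, 0, 0],
)

```text
t: 6.42
tool_pos: [0.5034, -0.0583, 0.0454]
orientation: [0.315, 3.124, -0.001]
force: [-0.8, -5.1, 5.5]
opening: 0.0004
gripper_force: 3.7
```

Call:
play_rows(
  targets=[0, 0.2, 0, 0, 0, 0.3, 0, 0, 0, 0.3, 0, 0],
)

```text
t: 6.67
tool_pos: [0.5037, -0.0568, 0.0454]
orientation: [0.315, 3.125, -0.005]
force: [-2.4, -12.4, 6.8]
opening: 0.0007
gripper_force: 6.5
```

```bash
python3 -c "
from h import *
delta(3,-178.5,43)
d=cam('top');c=d['image'][165:275,250:440,::-1]
cv2.imwrite('pics/topc3.png',cv2.resize(c,None,fx=4.2,fy=4.2,interpolation=cv2.INTER_CUBIC))"
```

```text
t 6.6667 jig [   6.1 -171.8] z 45.4 yawerr 0.02 F [ -2.4 -12.4   6.8] d cm [ 0.31 -0.67  0.24] tiltz [ 0.001 -0.003 -1.   ]
```

View pics/topc3.png

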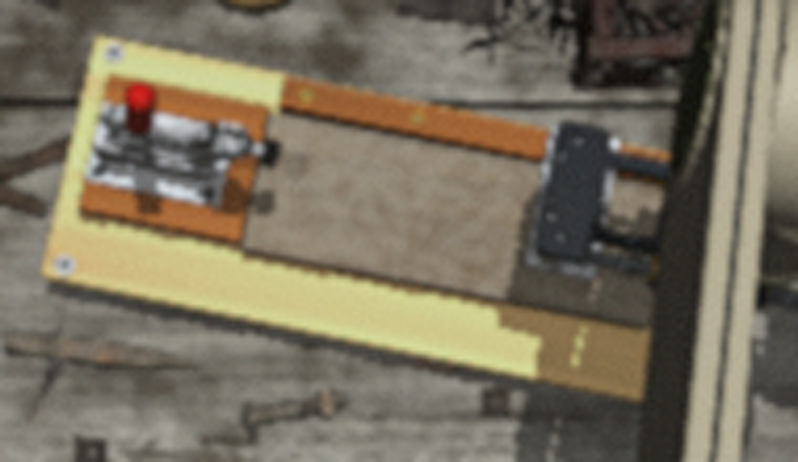

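The force jumped to 12 N at the stop, and the picture shows the board's left end at the stop, (243–270, 110–250), and its far edge along the fence. I'll press the front edge once more to be sure it is square.

Call:
play_rows(
  targets=[0, -0.8, 0, 0, 0, -2, -1, 0, 1, -2, -4, 0, 3, -1, -6.5, 0, 6, 2, -6.5, 0, 8.3, 6, -6.5, 0, 8.5, 9, -6.5, 0, 8.5, 11.2, -6.5, 0],
  grip=9.3,
)

```text
t: 7.38
tool_pos: [0.4411, 0.0741, 0.1103]
orientation: [0.314, 3.126, 0.003]
force: [1.1, -0.0, 0.1]
opening: 0.0492
gripper_force: 0.0
```

```bash
python3 -c "
from h import *
delta(-49.5,-58,43);print(read_state()['opening'])"
```

```text
t 7.3833 jig [-81.5 -56. ] z 110.3 yawerr 0.05 F [ 1.1 -0.   0.1] d cm [-3.2  -0.21  6.72] tiltz [ 0.     0.002 -1.   ]
0.04921193264954123
```

Call:
play_rows(
  targets=[0, 0, 0, 0, 0, 0, 3, 0, 0, 0, 5.5, 0, 0, 0, 6.6, 0, 0, 0, 6.6, 0, -1, 0, 6.6, 0, -2, 0, 6.6, 0, -2.5, 0, 6.6, 0],
)

```text
t: 8.05
tool_pos: [0.4686, 0.066, 0.0453]
orientation: [0.316, 3.124, 0.0]
force: [0.4, -0.2, 0.7]
opening: 0.0923
gripper_force: 0.0
```

```bash
python3 -c "
from h import *
delta(-49.5,-58,43);print(read_state()['opening'])"
```

```text
t 8.05 jig [-52.8 -58.4] z 45.3 yawerr -0.01 F [ 0.4 -0.2  0.7] d cm [-0.33  0.04  0.23] tiltz [ 0.002  0.    -1.   ]
0.0923451307712972
```

Call:
play_rows(
  targets=[-0.15, 0, 0, 0, -0.3, 0, 0, 0, -0.45, 0, 0, 0, -0.45, 0, 0, 0],
)

```text
t: 8.38
tool_pos: [0.471, 0.0658, 0.0438]
orientation: [-0.315, -3.125, -0.0]
force: [-0.6, -0.2, 0.4]
opening: 0.0931
gripper_force: 0.2
```

```bash
python3 -c "
from h import *
delta(-49.5,-58,43)"
```

```text
t 8.3833 jig [-50.5 -58.1] z 43.8 yawerr 0.04 F [-0.6 -0.2  0.4] d cm [-0.1   0.01  0.08] tiltz [-0.  0. -1.]
```

Call:
play_rows(
  targets=[-0.15, 0, 0, 0, -0.3, 0, 0, 0, -0.3, 0, 0, 0],
)

```text
t: 8.63
tool_pos: [0.4723, 0.0658, 0.0434]
orientation: [-0.314, -3.122, -0.0]
force: [-9.9, 2.7, 9.4]
opening: 0.093
gripper_force: 5.3
```

```bash
python3 -c "
from h import *
delta(-49.5,-58,43)"
```

```text
t 8.6333 jig [-49.2 -57.9] z 43.4 yawerr 0.04 F [-9.9  2.7  9.4] d cm [ 0.03 -0.01  0.04] tiltz [-0.004  0.001 -1.   ]
```

Call:
play_rows(
  targets=[0.5, 0, 0, 0, 2, 0, 0, 0, 2.5, 0, -3, 0, 3, 1, -7, 0, 3, 3, -11, 0, 3, 6, -15, 0, 3, 8, -19, 0, 3, 9, -21, 0],
  grip=0,
)

```text
t: 9.3
tool_pos: [0.4629, 0.1607, 0.2563]
orientation: [0.314, 3.124, 0.001]
force: [0.9, -0.3, -0.2]
opening: 0.0441
gripper_force: 0.0
```

Call:
play_rows(
  targets=[0, 0, 0, 0, 0, 0, 0, 0, 0, 0, 0, 0, 0, 0, 0, 0, 0, 0, 0, 0, 0, 0, 0, 0],
)

```text
t: 9.8
tool_pos: [0.4621, 0.1588, 0.2522]
orientation: [-0.316, -3.123, 0.001]
force: [-0.5, -0.1, 0.8]
opening: 0.0042
gripper_force: 0.0
```

```bash
python3 -c "
from h import *
delta(-5,80,265);print(read_state()['opening'])
d=cam('wrist');save(d,'w4.png');pickle.dump(d,open('w4.pkl','wb'))
for p in [(-42,75,54),(-42,-161,54),(40,75,54),(-1,129,215),(-1,133,177)]: print(p,proj(d,[*j2w(*p[:2]),p[2]/1000]).round(0))
"
```

```text
t 9.8 jig [-77.8  31.1] z 252.2 yawerr -0.01 F [-0.5 -0.1  0.8] d cm [-7.28  4.89 -1.3 ] tiltz [-0.002 -0.001 -1.   ]
0.004231967463046964
(-42, 75, 54) [361. 212.]
(-42, -161, 54) [156. 212.]
(40, 75, 54) [359. 278.]
(-1, 129, 215) [460. 330.]
(-1, 133, 177) [447. 302.]
```

View pics/w4.png

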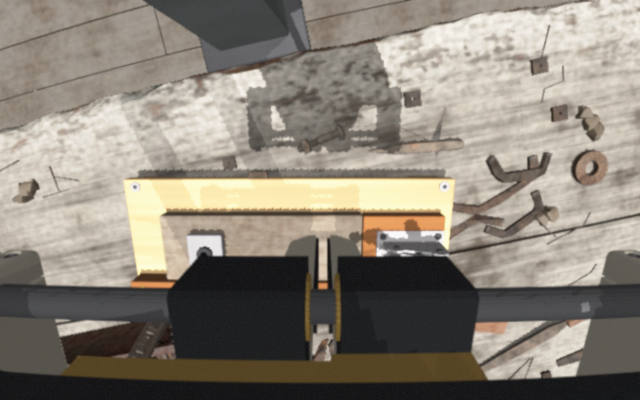

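Wrist view: the board's left end at column 362 meets the stop, and its front edge at row 213 is parallel to the base edge, as predicted for home. The clamp is still open. Now I'll approach the handle from its right side.

Call:
play_rows(
  targets=[-3.5, 3, 0, 0, -7.5, 6, 0, 0, -7.7, 6.1, 0, 0, -7.7, 6.1, 1, 0, -7.7, 6.1, 3.5, 0, -7.7, 6.1, 6, 0, -7.7, 6.1, 6.7, 0, -7.7, 6.1, 6.7, 0],
)

```text
t: 10.52
tool_pos: [0.5478, 0.2029, 0.1832]
orientation: [-0.315, -3.12, 0.004]
force: [-0.5, 0.4, 0.1]
opening: 0.0007
gripper_force: 0.0
```

```bash
python3 -c "
from h import *
delta(-1,112,185);print(read_state()['opening'])
d=cam('scene');c=d['image'][120:270,220:420,::-1]
cv2.imwrite('pics/s5.png',cv2.resize(c,None,fx=4,fy=4,interpolation=cv2.INTER_CUBIC))"
```

```text
t 10.5167 jig [-2.6 91.5] z 183.2 yawerr 0.02 F [-0.5  0.4  0.1] d cm [-0.16  2.05 -0.19] tiltz [-0.006 -0.002 -1.   ]
0.0006860967664253479
```

View pics/s5.png

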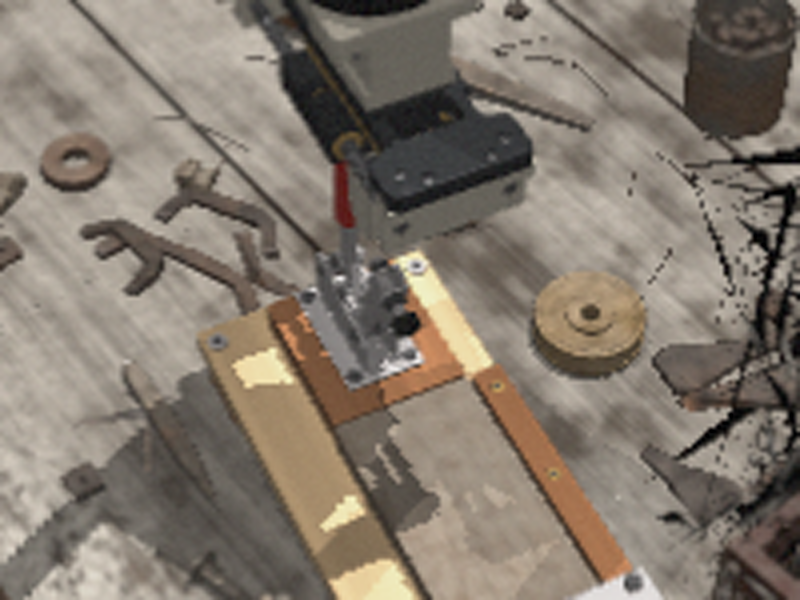

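The finger is right of the red handle at (345,195), above the clamp arm, and the board sits flush at stop and fence. I'll follow the arc now.

Call:
play_rows(
  targets=[-0.1, 1.5, 0, 0, -0.1, 2.5, 0, 0, -0.1, 3.5, 0, 0, -0.1, 4.6, 0, 0, -0.1, 5.7, 0.2, 0, -0.1, 6.7, 0.5, 0, -0.1, 7.7, 1.0, 0, -0.1, 8.7, 1.6, 0],
)

```text
t: 11.23
tool_pos: [0.5689, 0.2901, 0.1702]
orientation: [0.314, 3.126, 0.0]
force: [0.3, 0.6, 0.2]
opening: 0.0004
gripper_force: 0.0
```

```bash
python3 -c "
from h import *
delta(-1,193.6,152)"
```

```text
t 11.2333 jig [  0.6 181.1] z 170.2 yawerr 0.05 F [0.3 0.6 0.2] d cm [0.16 1.25 1.82] tiltz [ 0.  0. -1.]
```

Call:
play_rows(
  targets=[0.1, 0.8, 0.8, 0, 0.1, 1.4, 1.6, 0, 0.1, 1.8, 2.4, 0, 0.1, 2.0, 2.9, 0, 0.1, 2.1, 3.4, 0, 0.1, 2.1, 3.4, 0],
)

```text
t: 11.73
tool_pos: [0.5714, 0.3095, 0.1353]
orientation: [-0.315, -3.124, 0.001]
force: [-0.6, 0.2, 1.9]
opening: 0.0004
gripper_force: 0.8
```

```bash
python3 -c "
from h import *
delta(-1,202,98)
d=cam('scene');c=d['image'][120:270,220:420,::-1]
cv2.imwrite('pics/s6.png',cv2.resize(c,None,fx=4,fy=4,interpolation=cv2.INTER_CUBIC))"
```

```text
t 11.7333 jig [ -0.8 200.7] z 135.3 yawerr 0.03 F [-0.6  0.2  1.9] d cm [0.01 0.14 3.73] tiltz [-0.001 -0.001 -1.   ]
```

View pics/s6.png

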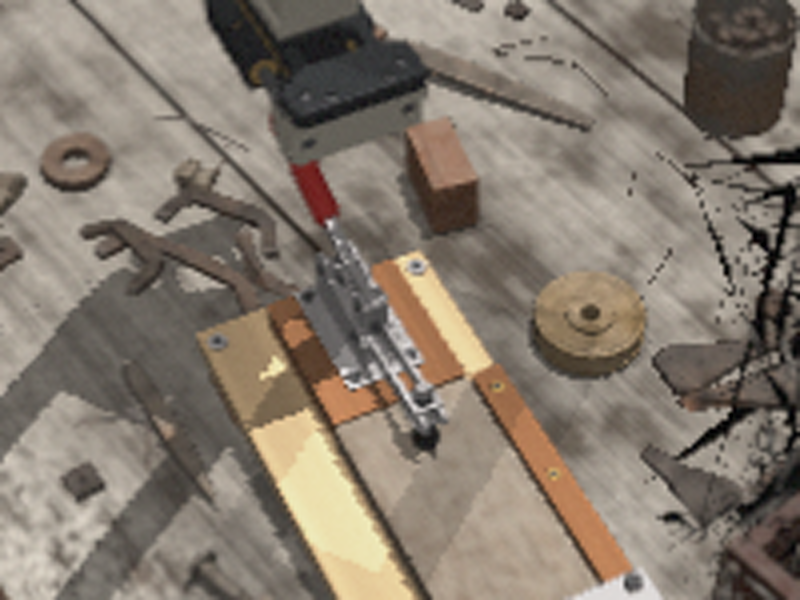

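The handle is tilted with the finger on its outer half near (310,190), and the pad is reaching the board at (425,437). Next I press it down.

Call:
play_rows(
  targets=[0, 0.1, 0.5, 0, 0, 0.1, 1.0, 0, 0, 0.1, 1.5, 0, 0, 0.1, 2.0, 0, 0, 0.1, 2.5, 0, 0, 0.1, 3.0, 0, 0, 0.1, 3.5, 0, 0, 0.1, 3.5, 0],
)

```text
t: 12.45
tool_pos: [0.5709, 0.31, 0.0994]
orientation: [-0.315, -3.123, 0.003]
force: [-0.1, 0.3, -0.2]
opening: 0.0003
gripper_force: 0.0
```

```bash
python3 -c "
from h import *
delta(-1,202,98)"
```

```text
t 12.45 jig [ -1.4 201. ] z 99.4 yawerr 0.03 F [-0.1  0.3 -0.2] d cm [-0.04  0.1   0.14] tiltz [-0.003 -0.001 -1.   ]
```

Call:
play_rows(
  targets=[0, 0, 0.2, 0, 0, 0, 0.3, 0, 0, 0, 0.3, 0],
)

```text
t: 12.7
tool_pos: [0.572, 0.3106, 0.0985]
orientation: [-0.315, -3.126, 0.0]
force: [0.6, 0.7, 0.0]
opening: 0.0004
gripper_force: 0.0
```

Call:
play_rows(
  targets=[0, 0, -2, 0, 0, 0, -5, 0, 0, 0, -9, 0, 1, 0, -12, 0, 5, 1, -12, 0, 9, 2, -12, 0, 13, 3, -12, 0, 16, 4, -12, 0],
)

```text
t: 13.37
tool_pos: [0.4211, 0.3826, 0.2194]
orientation: [0.315, 3.125, 0.002]
force: [-1.3, 0.8, -0.2]
opening: 0.0001
gripper_force: 0.0
```

Call:
play_rows(
  targets=[0, 0, 0, 0, 0, 0, 0, 0, 0, 0, 0, 0],
)

```text
t: 13.62
tool_pos: [0.4237, 0.3818, 0.2191]
orientation: [0.314, 3.125, 0.001]
force: [0.9, 0.2, 0.3]
opening: 0.0002
gripper_force: 0.0
```

```bash
python3 -c "
from h import *
delta(-1,202,98)
d=cam('scene');c=d['image'][120:370,220:440,::-1]
cv2.imwrite('pics/s7.png',cv2.resize(c,None,fx=2.4,fy=2.4,interpolation=cv2.INTER_CUBIC))"
```

```text
t 13.6167 jig [-160.  242.] z 219.1 yawerr 0.07 F [0.9 0.2 0.3] d cm [-15.88  -4.02  12.13] tiltz [ 0.001  0.    -1.   ]
```

View pics/s7.png

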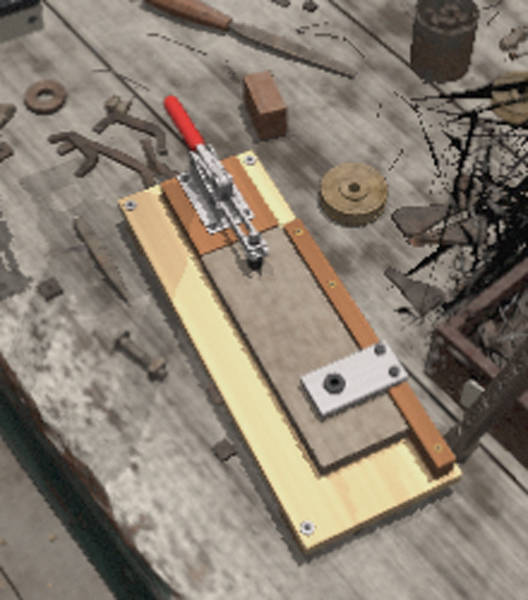

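The board is flush at the stop and the fence, the handle is level with its tip at (170,98), the pad is on the board at (255,262), and the other objects look unmoved. I'll check the handle tip's position against shut before handing in.

```bash
python3 -c "
from h import *
d=cam('scene')
for p in [(-1,236,90),(-1,236,115)]: print(((proj(d,[*j2w(*p[:2]),p[2]/1000])-[220,120])*2.4).round(0))"
```

```text
[167.  98.]
[166.  80.]
```

The tip matches the shut position.

```bash
python3 -c "
from h import *
print(workorder.close_job())"
```

```text
the job is handed in; nothing more can be done
None
```

The board is home against the fence and the stop, the toggle clamp is shut with its pad on the board, and the job is handed in; the judge returned no verdict, so the result rests on my pictures and force readings.

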